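# Put the recovered media back in their fitted return trays

### The job

The data has been copied off: put the portable SSD, the M.2 module, the USB stick and the action camera back, each into the foam cut-out of its own return tray (the tray with the same label colour), lying flat on the cut-out's floor, same side up as now and lengthwise along the cut-out (either end first). Set each one down rather than letting it drop, and do not disturb the camcorder or the solvent dispenser.

Things in the scene. Friction and masses are not known exactly. Their poses are not given: they have to be found in the camera images.
- ssd_center (a point): Portable SSD lying flat: aluminium slab with black rubber ends and a yellow job label on top, 98 x 50 x 14 mm (x long, y across, z up), 75 g. This point is its centre, 7 mm above its underside.
- m2_center (a point): M.2 solid-state module with black finned heat sink and gold edge contacts at its +x end, red job label on top, lying flat: 80 x 24 x 11 mm (x long, y across, z up), 30 g. This point is its centre, 5.5 mm above its underside.
- stick_center (a point): USB stick lying flat: black body with green job label on top, 60 x 20 x 10 mm overall (x long, y across, z up), 20 g; the last 16 mm at its +x end are the steel plug, only 12 mm wide and raised. This point is the centre of the overall length and width, 5 mm above its underside.
- cam_center (a point): Action camera lying on its back with the lens up: dark grey body 62 x 45 x 30 mm (x long, y across, z up), square black lens mount 4 mm higher, blue job label beside it, 130 g. This point is the centre of the body, 15 mm above its underside.
- tray_ssd: Fixed tray for the portable SSD, yellow label on its front (-x) edge: 144 x 120 mm (x, y), rim 15 mm high; origin: centre of its underside. Black foam, top 14 mm up, with a pale-floored cut-out 116 x 68 mm (x, y; 9 mm room all round) centred on the origin, floor 6 mm up. A 56 mm wide finger channel runs along y across the middle, down to that floor, open at both ends.
- tray_m2: Fixed tray for the M.2 module, red label on its front (-x) edge: 144 x 120 mm (x, y), rim 15 mm high; origin: centre of its underside. Black foam, top 14 mm up, with a pale-floored cut-out 98 x 42 mm (x, y; 9 mm room all round) centred on the origin, floor 6 mm up. A 56 mm wide finger channel runs along y across the middle, down to that floor, open at both ends.
- tray_stick: Fixed tray for the USB stick, green label on its front (-x) edge: 144 x 120 mm (x, y), rim 15 mm high; origin: centre of its underside. Black foam, top 14 mm up, with a pale-floored cut-out 78 x 38 mm (x, y; 9 mm room all round) centred on the origin, floor 6 mm up. A 56 mm wide finger channel runs along y across the middle, down to that floor, open at both ends.
- tray_cam: Fixed tray for the action camera, blue label on its front (-x) edge: 144 x 120 mm (x, y), rim 15 mm high; origin: centre of its underside. Black foam, top 14 mm up, with a pale-floored cut-out 80 x 63 mm (x, y; 9 mm room all round) centred on the origin, floor 6 mm up. A 56 mm wide finger channel runs along y across the middle, down to that floor, open at both ends.
- camcorder_center (a point): Black camcorder standing at the left end of the bench mat, about 80 mm (its x) by 170 mm (its y), 81 mm high; this point is 35 mm above the bench. Not to be disturbed.
- dispenser_center (a point): Upright solvent dispenser bottle, 72 mm diameter, 128 mm high, steel dish top, at the right end of the bench mat; this point is on its axis half-way up. Not to be disturbed.
Not all that is in view belongs to the job. What is shaped like the part that bears m2_center but pink is not meant.

How it is judged:
By the outcome, as a careful person would: the job done as asked, in the order asked, and still so for the second after the job is handed in, with the robot touching nothing.
It also fails if it takes over 104 s, if anything falls off the work surface, if the arm or the gripper's body presses on something with over 40 N, if the wrist force passes 120 N, or if a joint passes its speed limit or range.

### The arm

A 6-joint arm with a two-finger parallel gripper is mounted at the origin on the work surface. World frame = base frame: x ahead of the robot, y to its left, z up, the work surface at z = 0. Lengths are in m, angles in rad, forces in N, time in s.
With the tool pointing down it reaches from about 0.225 to 0.725 m from the base axis. Payload 3.1 kg.
Tool frame: the origin (TCP) lies between the finger pads; the fingertips stand 19 mm ahead of it and the grasp point (between the pads) is the TCP; y points along the fingers, z is the direction in which the jaws open and shut, and the axes are right-handed (so a half turn about y gives the same grasp; the last joint's range is limited). The gripper opens to 85 mm and grips with 20 to 120 N. Pads are 22 mm wide; open, the fingers measure 114 mm over their backs; the gripper's body (76 mm by 85 mm) begins 54 mm behind the grasp point. The pads swing forward as they close: fully open they stand 13 mm farther back than shut.
Start: joints at [-0.128, 0.048, 0.099, 1.622, 0, 1.443], TCP at [0.525, -0, 0.25] pointing down, gripper open.
Joint ranges: [-2.91, 2.91], [-0.99, 1.94], [-1.21, 1.42], [-2.12, 2.29], [-1.49, 1.47], [-3.14, 3.14]. Speed limits (rad/s): [2.79, 2.79, 3.14, 3.14, 3.14, 3.14].

### API

Orientations are given as a unit quaternion [x, y, z, w].
In Python, from bench import robot gives the robot as it stands.
- The arm moves only by the shell command python3 -m crank 'ROWS' [OPENING] [FORCE]. ROWS is JSON, a list of rows, each an object with "translation": the shift along the tool's x, y, z in mm, a list of three; "yaw": the turn about the tool's y in rad. A call has 1 to 20 rows; each row is the pose to reach, as a shift and turn from the pose commanded when the call began, along the tool's axes at that moment; what a row does not reach only later rows make up. A row lasts 1/10 s, in which the tool goes at most 50 mm and 8.59 degrees, less where a joint would pass 70% of its speed; a pose out of reach is approached as far as the arm can. A call with a gripper value outside its range is refused whole. OPENING is the gripper's target within -1 to 1 (fully open at 1, half-way at 0, shut at -1), set as the call begins (- or left out, the last holds). The fingers move at their own pace and stop on an object; FORCE is the grip in N (left out, the last holds). Time passes only in rows, so rows that repeat a pose let the fingers close. It gives the time, the measured TCP pose, the force and the opening at its end, in the units of the state.
- robot.read_state(): the state, without advancing time (a new reading comes with each control period).
- robot.get_image(name): name is "scene" or "side" or "wrist"; returns a dict with "color" (480x640x3 uint8, red, green, blue), "vertical_fov" (degrees; the focal length in pixels is half the picture's height over the tangent of half this angle, whatever the lens; pixels are square), "cx", "cy" (the principal point, pixels), "xyz" and "orientation" of the camera in the world; the wrist camera has in their place "hand_eye" (4x4, takes a point from camera to tool coordinates, whose origin is the TCP and whose axes are the tool frame's). Camera axes: x right, y up, looking along -z (the intrinsics and any distortion apply to the point x, -y, -z); pixel columns grow to the right and rows downward; lengths in m; the calibration is good to about 2 mm. A picture is of the moment at which its call begins: read the wrist's pose just before it. There is no depth.
- robot.close_job(): hands the job in, once; it reports no verdict.
Trained networks look in the newest picture that a camera, given by its name, has taken for a name from the list of things; names that differ only in an ending like _2 or _b are one class to them, and where a whole thing is asked for, a point or a joint stands for the part that bears it (a point fixed in the world has none). Each returns a list of dicts, best first, with "conf" (0 to 1); they miss things now and then, are a little off and sometimes report something else, mostly with a low value. They report only what shows in the picture. A call takes as long as a camera call. They do not tell look-alikes from the thing itself.
- robot.boxes_of(query, camera): "bbox" ([centre column, centre row, width, height] as shares, 0 to 1, of the picture: columns of its width, rows of its height, round what is visible of it).
The state is a dict: "time": time; "qpos": joint angles; "joint_vel": joint speeds; "joint_efforts": joint torques, N m; "ee_pos": TCP position; "tcp_rot": TCP orientation; "wrist_force": force on the tool from outside, world axes, zero at the start; "ft_torque": the same for the moment, N m; "gripper_width": finger opening in m.
Only numpy, scipy, OpenCV 4.12 (cv2) and the standard library are available. Lean on these libraries where they do the work, as an engineer would, in place of code of your own. Each camera call takes 0.05 s, during which the arm holds its last target. There are 200 camera calls.

## Working session

There is one attempt and no reset: what is moved stays moved. The work goes in short steps, Python scripts to look and compute and a shell command to move; the robot and the scene stay as the last step left them, time stands still between calls to the robot, and variables do not carry over. Pictures are saved under pics/ and viewed, about 12 in all and at most 16, crops included, and the job is handed in when it is done.

```bash
ls; mkdir -p pics; python3 - <<'E'
from bench import robot
import cv2
s=robot.read_state(); print({k:(s[k]) for k in ('time','ee_pos','tcp_rot','gripper_width')})
for n in ('scene','side','wrist'):
    i=robot.get_image(n); cv2.imwrite(f'pics/{n}0.png',i['color'][:,:,::-1])
    print(n,{k:v for k,v in i.items() if k!='color'})
    for q in ('ssd_center','m2_center','stick_center','cam_center','tray_ssd','tray_m2','tray_stick','tray_cam','camcorder_center','dispenser_center'):
        print(q,[(round(d['conf'],2),[round(d['bbox'][0]*640),round(d['bbox'][1]*480),round(d['bbox'][2]*640),round(d['bbox'][3]*480)]) for d in robot.boxes_of(q,n)][:5])
E
```

```text
pics
{'time': 0.0, 'ee_pos': array([5.24424652e-01, 7.34918055e-05, 2.49091328e-01]), 'tcp_rot': array([-0.50051869,  0.5006605 , -0.49933841,  0.499481  ]), 'gripper_width': 0.0853388577194165}
scene {'vertical_fov': 51.58349137990017, 'cx': 316.3806785231421, 'cy': 233.22712682762347, 'xyz': array([ 1.19831924, -0.50748868,  0.80917659]), 'orientation': array([0.37828578, 0.2067394 , 0.41519266, 0.80110782])}
ssd_center [(0.71, [388, 205, 38, 28])]
m2_center [(0.72, [355, 246, 31, 17]), (0.62, [326, 272, 27, 18]), (0.56, [321, 223, 11, 22]), (0.45, [370, 177, 12, 9])]
stick_center [(0.53, [216, 277, 14, 26])]
cam_center [(0.94, [278, 267, 31, 27])]
tray_ssd [(0.58, [220, 372, 80, 81])]
tray_m2 [(0.65, [432, 291, 81, 66])]
tray_stick [(0.65, [215, 279, 14, 24]), (0.63, [334, 329, 87, 75])]
tray_cam [(0.18, [214, 278, 16, 24])]
camcorder_center [(0.88, [430, 175, 50, 44])]
dispenser_center [(0.93, [119, 307, 47, 65])]
side {'vertical_fov': 53.37058443383249, 'cx': 321.35799496458554, 'cy': 238.23756859151527, 'xyz': array([0.36628815, 0.89708614, 0.63390154]), 'orientation': array([-
[... 647 characters left out ...]
17292229560138, 'hand_eye': array([[ 6.62590701e-04, -9.63593238e-01, -2.67371713e-01,
        -6.83282644e-02],
       [ 6.48915511e-04,  2.67372130e-01, -9.63593132e-01,
        -1.23460365e-01],
       [ 9.99999570e-01,  4.64966196e-04,  8.02448885e-04,
        -3.24113341e-04],
       [ 0.00000000e+00,  0.00000000e+00,  0.00000000e+00,
         1.00000000e+00]])}
ssd_center []
m2_center [(0.82, [240, 81, 99, 48]), (0.8, [98, 109, 93, 96]), (0.62, [293, 211, 52, 91])]
stick_center [(0.4, [188, 426, 14, 13])]
cam_center [(0.83, [218, 313, 75, 67])]
tray_ssd []
tray_m2 [(0.82, [523, 52, 196, 102])]
tray_stick [(0.92, [451, 305, 163, 142])]
tray_cam []
camcorder_center []
dispenser_center []
```

```bash
python3 - <<'E'
import cv2
s=cv2.imread('pics/scene0.png')
cv2.imwrite('pics/v1.png',cv2.resize(s[140:440,80:520],(800,545),interpolation=cv2.INTER_CUBIC))
E
```

```text
(no output)
```

View pics/v1.png

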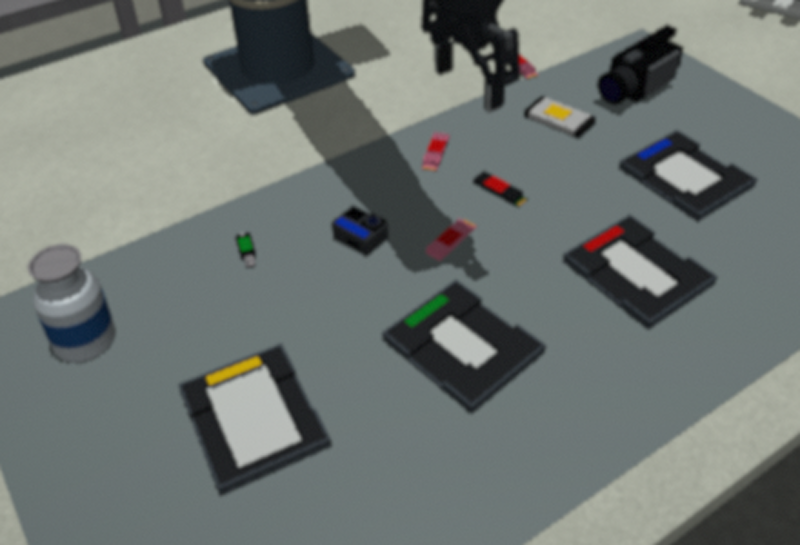

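View pics/wrist0.png

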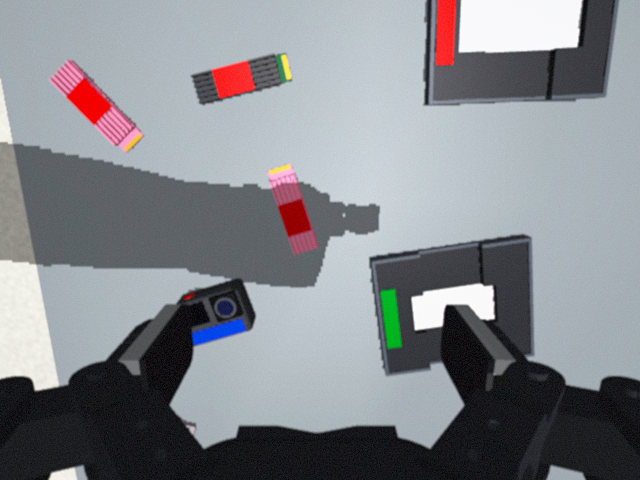

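View pics/side0.png

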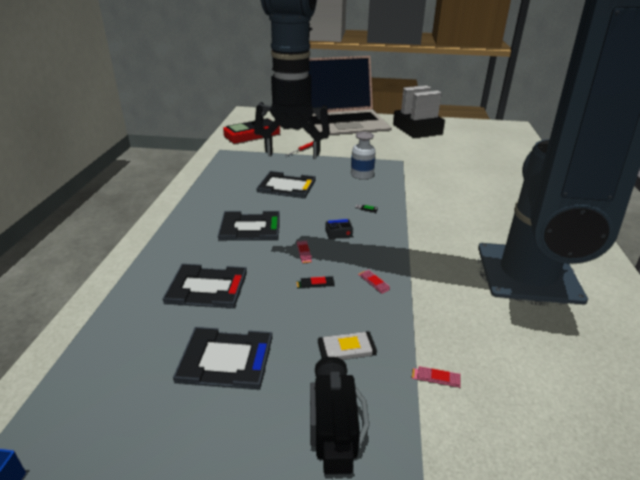

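The black M.2 is at scene (355,246), wrist (240,81) and side (314,283). There are three pink look-alikes, at scene (326,272), (321,223) and (370,177). The trays run yellow, green, red, blue from right to left. The items are the SSD at scene (388,205), the camera at (278,267) and the stick at (216,277).

```bash
cat > h.py <<'E'
import numpy as np, cv2
from scipy.spatial.transform import Rotation as R
from bench import robot
def snap(n):
    s=robot.read_state(); i=robot.get_image(n); i['st']=s
    if n=='wrist':
        Rt=R.from_quat(s['tcp_rot']).as_matrix(); H=i['hand_eye']
        i['R']=Rt@H[:3,:3]; i['t']=Rt@H[:3,3]+s['ee_pos']
    else: i['R']=R.from_quat(i['orientation']).as_matrix(); i['t']=np.array(i['xyz'])
    return i
def world(i,uv,z):
    uv=np.atleast_2d(uv).astype(float); f=240/np.tan(np.radians(i['vertical_fov'])/2)
    d=np.c_[(uv[:,0]-i['cx'])/f,-(uv[:,1]-i['cy'])/f,-np.ones(len(uv))]@i['R'].T
    return i['t']+d*((z-i['t'][2])/d[:,2])[:,None]
HSV={'red':[(0,150,60),(6,255,255)],'green':[(50,120,40),(75,255,255)],'blue':[(105,150,60),(125,255,255)],
     'yellow':[(20,150,100),(32,255,255)],'white':[(0,0,200),(180,30,255)]}
def blobs(i,col,z,amin=15):
    m=cv2.inRange(cv2.cvtColor(i['color'],cv2.COLOR_RGB2HSV),*[np.array(x) for x in HSV[col]])
    out=[]
    for c in cv2.findContours(m,cv2.RETR_EXTERNAL,cv2.CHAIN_APPROX_NONE)[0]:
        if cv2.contourArea(c)<amin: continue
        w=world(i,c[:,0],z)[:,:2]*1000
        (cx,cy),(a,b),th=cv2.minAreaRect(w.astype(np.float32))
        if a<b: a,b,th=b,a,th+90
        th=(th+90)%180-90
        px=c[:,0].mean(0).round().astype(int)
        out.append((col,tuple(px),'xy',round(cx,1),round(cy,1),'size',round(a,1),round(b,1),'ang',round(th,1)))
    return out
def show(i,fn,crop=None):
    im=i['color'][:,:,::-1]
    if crop: x0,y0,x1,y1=crop; im=cv2.resize(im[y0:y1,x0:x1],None,fx=2,fy=2,interpolation=cv2.INTER_CUBIC)
    cv2.imwrite('pics/'+fn,im)
E
python3 - <<'E'
from h import *
for n in ('scene','side','wrist'):
    i=snap(n); print(n)
    for c,z in (('red',.011),('green',.01),('blue',.03),('yellow',.014),('white',.006)):
        for b in blobs(i,c,z): print(*b)
    q={'scene':dict(cc=(430,175),disp=(119,307)),'side':dict(cc=(340,417),disp=(365,156)),'wrist':{}}[n]
    for k,v in q.items(): print(k,world(i,v,.05))
E
python3 -m crank '[{"translation":[0,0,0],"yaw":0.15}]'; python3 -c "
from bench import robot; print(robot.read_state()['qpos'])"
```

```text
scene
red (np.int64(52), np.int64(446)) xy 586.0 -643.9 size 91.1 15.3 ang 57.3
red (np.int64(326), np.int64(270)) xy 503.7 -14.0 size 22.2 15.6 ang -70.3
red (np.int64(412), np.int64(271)) xy 624.2 145.0 size 62.6 13.9 ang -87.8
red (np.int64(352), np.int64(241)) xy 456.4 98.2 size 34.4 23.5 ang 15.0
green (np.int64(314), np.int64(311)) xy 592.0 -108.9 size 64.1 16.9 ang -81.7
green (np.int64(214), np.int64(274)) xy 362.1 -234.4 size 31.1 15.9 ang -13.7
blue (np.int64(120), np.int64(323)) xy 402.6 -466.5 size 57.7 34.1 ang 67.5
blue (np.int64(274), np.int64(265)) xy 435.6 -116.2 size 50.6 17.2 ang 19.3
blue (np.int64(620), np.int64(241)) xy 849.0 609.6 size 193.0 107.1 ang -69.9
blue (np.int64(440), np.int64(222)) xy 545.0 313.5 size 64.2 16.4 ang -90.0
yellow (np.int64(208), np.int64(344)) xy 543.5 -334.5 size 61.9 15.4 ang 83.3
yellow (np.int64(630), np.int64(212)) xy 796.8 778.9 size 99.4 28.4 ang -82.7
yellow (np.int64(386), np.int64(201)) xy 379.2 278.4 size 29.9 24.0 ang 20.0
cc [[0.39195795 0.42653471 0.05      ]]
disp [[ 0.3781947  -0.45283219  0.05      ]]
side
red (np.int6
[... 2170 characters left out ...]
8.1 3.4 ang -77.1
white (np.int64(64), np.int64(475)) xy 248.4 -296.8 size 30.0 14.6 ang -0.0
white (np.int64(452), np.int64(304)) xy 654.4 -99.9 size 76.4 38.4 ang 9.0
white (np.int64(24), np.int64(327)) xy 246.2 -123.2 size 136.3 57.5 ang 78.5
white (np.int64(3), np.int64(113)) xy 262.9 77.6 size 51.2 10.1 ang 78.5
white (np.int64(518), np.int64(24)) xy 686.6 143.2 size 96.4 37.1 ang -0.0
white (np.int64(347), np.int64(190)) xy 546.1 1.2 size 335.5 223.1 ang 55.0
time: 1.9
ee_pos: [0.525, -0.0, 0.2503]
tcp_rot: [0.46, -0.537, 0.537, -0.46]
wrist_force: [-0.0, -0.1, -0.1]
gripper_width: 0.0855
[-1.27801912e-01  4.79637835e-02  9.92112835e-02  1.62199174e+00
  2.43211227e-05  1.59665097e+00]
```

```bash
cat >> h.py <<'E'
def go(x,y,z,ang=None):
    """shift in tool mm and yaw to reach world x,y,z (mm) with jaw axis PERPENDICULAR to long-axis angle ang (deg)"""
    s=robot.read_state(); M=R.from_quat(s['tcp_rot']).as_matrix()
    d=M.T@(np.array([x,y,z])-s['ee_pos']*1000)
    j=np.degrees(np.arctan2(M[1,2],M[0,2])); yaw=0
    if ang is not None: yaw=-((ang+90-j+90)%180-90)
    print('shift',d.round(1),'yaw',round(np.radians(yaw),3),'long-axis now',round((j-90+90)%180-90,1),'q6',round(s['qpos'][5],2),'t',s['time'])
E
P='{"translation":[-248,30,-164],"yaw":-2.03}'
python3 -m crank '[{"translation":[-248,30,-164],"yaw":-2.03},{"translation":[-248,30,-164],"yaw":-2.03},{"translation":[-248,30,-164],"yaw":-2.03},{"translation":[-248,30,-164],"yaw":-2.03},{"translation":[-248,30,-164],"yaw":-2.03},{"translation":[-248,30,-164],"yaw":-2.03},{"translation":[-248,30,-164],"yaw":-2.03},{"translation":[-248,30,-164],"yaw":-2.03},{"translation":[-248,30,-164],"yaw":-2.03},{"translation":[-248,30,-164],"yaw":-2.03},{"translation":[-248,30,-164],"yaw":-2.03},{"translation":[-248,30,-164],"yaw":-2.03},{"translation":[-248,30,-164],"yaw":-2.03},{"translation":[-248,30,-164],"yaw":-2.03},{"translation":[-248,30,-164],"yaw":-2.03},{"translation":[-248,30,-164],"yaw":-2.03}]' 0.6 30
python3 - <<'E'
from h import *
i=snap('wrist'); show(i,'w1.png')
for c,z in (('yellow',.014),('white',.014),('white',.006),('blue',.015),('red',.011)):
    for b in blobs(i,c,z): print(*b)
go(380,281,150,18)
E
```

```text
time: 3.5
ee_pos: [0.3999, 0.2697, 0.2204]
tcp_rot: [-0.699, -0.108, 0.108, 0.699]
wrist_force: [-0.2, -0.7, 0.4]
gripper_width: 0.0681
yellow (np.int64(107), np.int64(262)) xy 492.9 117.7 size 19.1 3.8 ang -76.8
yellow (np.int64(10), np.int64(225)) xy 486.2 37.0 size 15.9 2.8 ang 17.5
yellow (np.int64(337), np.int64(190)) xy 378.8 280.9 size 35.1 28.7 ang 17.7
yellow (np.int64(59), np.int64(82)) xy 364.2 59.0 size 16.3 2.1 ang 41.9
yellow (np.int64(438), np.int64(65)) xy 268.4 322.8 size 16.7 3.0 ang 83.4
white (np.int64(108), np.int64(466)) xy 698.3 156.7 size 56.4 29.1 ang -16.1
white (np.int64(599), np.int64(452)) xy 542.1 598.6 size 25.6 5.6 ang 53.7
white (np.int64(321), np.int64(407)) xy 576.6 331.8 size 61.5 52.6 ang -87.8
white (np.int64(631), np.int64(365)) xy 452.8 575.7 size 80.4 26.5 ang 29.2
white (np.int64(457), np.int64(302)) xy 439.6 406.6 size 31.6 15.0 ang 88.2
white (np.int64(360), np.int64(158)) xy 350.6 289.1 size 23.4 14.7 ang 19.5
white (np.int64(361), np.int64(168)) xy 315.5 313.7 size 344.0 263.0 ang -25.5
white (np.int64(108), np.int64(466)) xy 707.1 154.4 size 57.8 29.9 ang -16.1
white (np.int64(599), np.int64(452)) xy 547.1 607.0 size 26.2 5.8 ang 53.7
white (np.int64(321), np.int64(407)) xy 582.4 333.8 size 63.0 53.8 ang -87.8
white (np.int64(631), np.int64(365)) xy 455.6 583.6 size 82.4 27.1 ang 29.2
white (np.int64(457), np.int64(302)) xy 442.1 410.4 size 32.4 15.3 ang 88.2
white (np.int64(360), np.int64(158)) xy 351.0 290.1 size 24.0 15.0 ang 19.5
white (np.int64(361), np.int64(168)) xy 315.0 315.3 size 352.4 269.4 ang -25.5
blue (np.int64(338), np.int64(368)) xy 529.9 331.9 size 61.0 15.3 ang -88.3
red (np.int64(100), np.int64(214)) xy 456.2 103.7 size 32.0 23.2 ang 13.5
red (np.int64(103), np.int64(54)) xy 335.8 85.7 size 28.3 21.5 ang -49.1
red (np.int64(470), np.int64(11)) xy 226.1 330.1 size 20.8 20.6 ang -6.6
shift [-15.5  70.3  16.8] yaw -0.006 long-axis now 17.6 q6 0.15 t 3.55
```

View pics/w1.png

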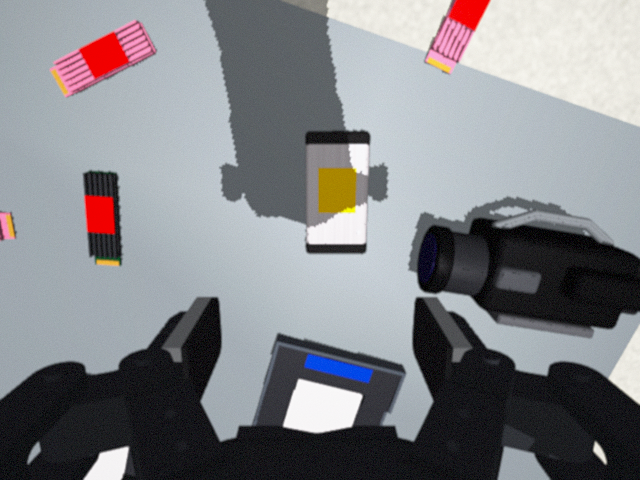

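The SSD is at wrist px (338,191), with its label centred on it. The camcorder's lens is at (432,260), close on the right. I'll check that clearance while computing the descent.

```bash
python3 - <<'E'
from h import *
i=snap('wrist')
for z in (.02,.05,.08): print(z,world(i,[(418,258),(430,230),(435,290)],z)[:,:2].round(3).tolist())
go(379,281,18.5,17.7)
E
```

```text
0.02 [[0.411, 0.36], [0.386, 0.361], [0.432, 0.384]]
0.05 [[0.404, 0.35], [0.381, 0.351], [0.423, 0.372]]
0.08 [[0.397, 0.34], [0.376, 0.34], [0.414, 0.359]]
shift [-16.5 201.9  17.1] yaw -0.001 long-axis now 17.6 q6 0.15 t 3.6
```

```bash
python3 -m crank '[{"translation":[-16,60,17],"yaw":0},{"translation":[-16,100,17],"yaw":0},{"translation":[-16,130,17],"yaw":0},{"translation":[-16,150,17],"yaw":0},{"translation":[-16,170,17],"yaw":0},{"translation":[-16,185,17],"yaw":0},{"translation":[-16,195,17],"yaw":0},{"translation":[-16,202,17],"yaw":0},{"translation":[-16,202,17],"yaw":0},{"translation":[-16,202,17],"yaw":0}]'
python3 -m crank '[{"translation":[0,0,0],"yaw":0},{"translation":[0,0,0],"yaw":0},{"translation":[0,0,0],"yaw":0},{"translation":[0,0,0],"yaw":0},{"translation":[0,0,0],"yaw":0},{"translation":[0,0,0],"yaw":0}]' -1 30
python3 -m crank '[{"translation":[0,-20,0],"yaw":0},{"translation":[0,-60,0],"yaw":0},{"translation":[0,-100,0],"yaw":0},{"translation":[0,-120,0],"yaw":0},{"translation":[0,-120,0],"yaw":0}]'
python3 - <<'E'
from h import *
i=snap('wrist'); show(i,'w2.png')
go(606,-338,140,-4)
E
```

```text
time: 4.6
ee_pos: [0.38, 0.2813, 0.0189]
tcp_rot: [-0.699, -0.109, 0.109, 0.699]
wrist_force: [-0.2, -0.5, -1.2]
gripper_width: 0.0683
time: 5.2
ee_pos: [0.3805, 0.2816, 0.0196]
tcp_rot: [-0.698, -0.11, 0.108, 0.699]
wrist_force: [0.3, -0.4, 5.2]
gripper_width: 0.049
time: 5.7
ee_pos: [0.3816, 0.2822, 0.1419]
tcp_rot: [-0.698, -0.111, 0.107, 0.7]
wrist_force: [0.3, 0.2, 0.6]
gripper_width: 0.0491
shift [  26.4   -0.8 -658.8] yaw 0.379 long-axis now 17.7 q6 0.19 t 5.75
```

View pics/w2.png

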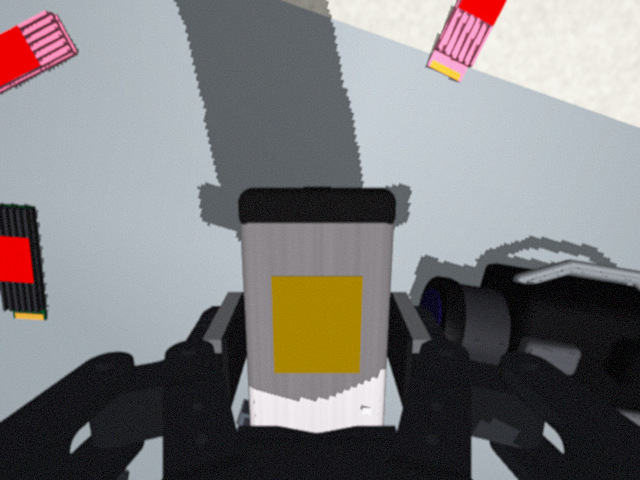

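SSD is held squarely (width 49 mm). On to the yellow tray.

```bash
python3 -m crank '[{"translation":[26,-60,-40],"yaw":0.02},{"translation":[26,-60,-659],"yaw":0.379},{"translation":[26,-60,-659],"yaw":0.379},{"translation":[26,-60,-659],"yaw":0.379},{"translation":[26,-60,-659],"yaw":0.379},{"translation":[26,-60,-659],"yaw":0.379},{"translation":[26,-60,-659],"yaw":0.379},{"translation":[26,-60,-659],"yaw":0.379},{"translation":[26,-60,-659],"yaw":0.379},{"translation":[26,-60,-659],"yaw":0.379},{"translation":[26,-60,-659],"yaw":0.379},{"translation":[26,-60,-659],"yaw":0.379},{"translation":[26,-60,-659],"yaw":0.379},{"translation":[26,-60,-659],"yaw":0.379},{"translation":[26,-60,-659],"yaw":0.379},{"translation":[26,-60,-659],"yaw":0.379},{"translation":[26,-60,-659],"yaw":0.379},{"translation":[26,-60,-659],"yaw":0.379}]'
python3 - <<'E'
from h import *
for k in range(1):
    i=snap('wrist'); show(i,'w3.png')
    for c,z in (('yellow',.0145),('green',.01),('blue',.03)):
        for b in blobs(i,c,z): print(*b)
go(606,-338,140,-4)
E
```

```text
time: 7.55
ee_pos: [0.6046, -0.3371, 0.1983]
tcp_rot: [-0.706, 0.024, -0.024, 0.707]
wrist_force: [0.6, -0.1, 0.3]
gripper_width: 0.0495
yellow (np.int64(317), np.int64(323)) xy 693.3 -342.5 size 84.4 70.8 ang -4.0
yellow (np.int64(316), np.int64(133)) xy 543.2 -332.6 size 60.2 13.5 ang 83.0
green (np.int64(611), np.int64(186)) xy 596.7 -115.8 size 42.6 15.2 ang -81.5
shift [ 1.3 58.7 -0.7] yaw 0.002 long-axis now -3.9 q6 -0.54 t 7.6
```

View pics/w3.png

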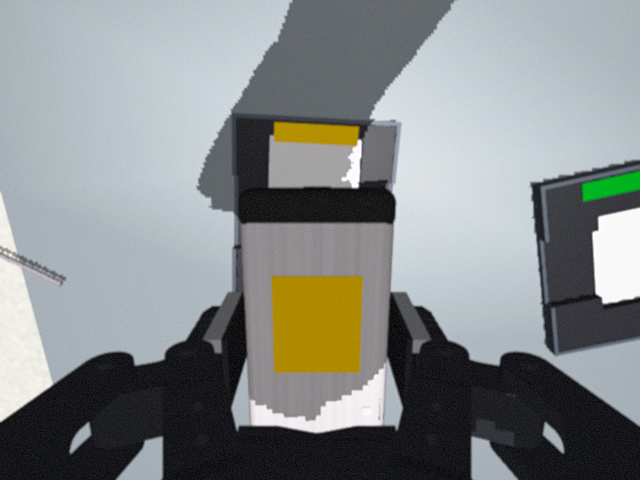

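```bash
python3 - <<'E'
from h import *
i=snap('wrist')
w=world(i,[(235,116),(400,122)],.015)[:,:2]*1000
d=w[0]-w[1]; print(w.round(1),np.linalg.norm(d),np.degrees(np.arctan2(d[1],d[0]))-90)
w=world(i,[(270,137),(361,140)],.014)[:,:2]*1000
d=w[0]-w[1]; print(w.round(1),np.linalg.norm(d),np.degrees(np.arctan2(d[1],d[0]))-90)
w=world(i,[(235,116),(234,290)],.015)[:,:2]*1000
d=w[1]-w[0]; print(w.round(1),np.degrees(np.arctan2(d[1],d[0])))
# side/scene label angle from ends
for n in('scene','side'):
    for b in blobs(snap(n),'yellow',.015): 
        if abs(b[4]+335)<20: print(n,*b)
E
```

```text
[[ 527.8 -389. ]
 [ 539.9 -273. ]] 116.64766459764648 -185.94245480151062
[[ 543.9 -365.9]
 [ 550.4 -300.9]] 65.31387500259723 -185.77709279956187
[[ 527.8 -389. ]
 [ 658.7 -405.7]] -7.259567666634876
scene yellow (np.int64(208), np.int64(344)) xy 544.7 -334.3 size 55.7 9.1 ang 83.2
```

```bash
python3 -m crank '[{"translation":[0,0,-2],"yaw":0.042},{"translation":[0,50,-2],"yaw":0.042},{"translation":[0,100,-2],"yaw":0.042},{"translation":[0,130,-2],"yaw":0.042},{"translation":[0,145,-2],"yaw":0.042},{"translation":[0,155,-2],"yaw":0.042},{"translation":[0,160,-2],"yaw":0.042},{"translation":[0,163,-2],"yaw":0.042},{"translation":[0,163,-2],"yaw":0.042}]'
python3 - <<'E'
from h import *
s=robot.read_state();print(s['ee_pos'],s['wrist_force'])
go(605,-339.3,26,-6.3)
E
```

```text
time: 8.65
ee_pos: [0.6057, -0.3415, 0.0372]
tcp_rot: [0.707, -0.039, 0.04, -0.705]
wrist_force: [0.1, 0.5, -0.4]
gripper_width: 0.0494
[ 0.60570633 -0.34148308  0.03715058] [ 0.06920985  0.45130941 -0.43150088]
shift [-1.  11.1  2.1] yaw -0.002 long-axis now -6.4 q6 -0.5 t 8.65
```

```bash
python3 -m crank '[{"translation":[0,3,2],"yaw":0},{"translation":[-1,6,2],"yaw":0},{"translation":[-1,8,2],"yaw":0},{"translation":[-1,9.5,2],"yaw":0},{"translation":[-1,10.5,2],"yaw":0},{"translation":[-1,11.3,2],"yaw":0},{"translation":[-1,11.3,2],"yaw":0}]'
```

```text
time: 9.35
ee_pos: [0.6038, -0.3386, 0.0257]
tcp_rot: [0.706, -0.039, 0.04, -0.706]
wrist_force: [-4.0, 1.3, 5.7]
gripper_width: 0.0492
```

```bash
python3 -m crank '[{"translation":[0,0,0],"yaw":0},{"translation":[0,0,0],"yaw":0},{"translation":[0,0,0],"yaw":0},{"translation":[0,0,0],"yaw":0}]' 0.5
python3 -m crank '[{"translation":[0,-20,0],"yaw":0},{"translation":[0,-60,0],"yaw":0},{"translation":[-30,-110,0],"yaw":0},{"translation":[-60,-160,20],"yaw":0},{"translation":[-60,-190,40],"yaw":0},{"translation":[-60,-190,50],"yaw":0},{"translation":[-60,-190,50],"yaw":0}]' 0
python3 - <<'E'
from h import *
i=snap('wrist'); show(i,'w4.png')
for c,z in (('yellow',.02),('white',.006),('green',.01),('blue',.03)):
    for b in blobs(i,c,z): print(*b)
go(440,100,200,13.3)
E
```

```text
time: 9.75
ee_pos: [0.6038, -0.3386, 0.0236]
tcp_rot: [-0.706, 0.04, -0.039, 0.706]
wrist_force: [-0.0, 0.3, 0.3]
gripper_width: 0.064
time: 10.45
ee_pos: [0.5511, -0.2816, 0.2172]
tcp_rot: [0.707, -0.037, 0.041, -0.705]
wrist_force: [-0.6, -0.1, 0.2]
gripper_width: 0.0427
yellow (np.int64(256), np.int64(279)) xy 601.9 -337.9 size 35.0 29.2 ang -6.3
yellow (np.int64(251), np.int64(208)) xy 542.0 -332.0 size 59.5 12.7 ang 83.7
white (np.int64(7), np.int64(382)) xy 684.2 -578.7 size 98.4 23.1 ang -18.0
white (np.int64(539), np.int64(302)) xy 655.9 -99.9 size 74.6 38.3 ang 9.0
white (np.int64(291), np.int64(285)) xy 616.5 -311.3 size 95.8 7.7 ang -7.1
white (np.int64(249), np.int64(265)) xy 599.6 -344.3 size 104.4 59.4 ang -6.8
white (np.int64(55), np.int64(95)) xy 441.7 -469.6 size 8.2 7.0 ang -20.1
white (np.int64(557), np.int64(84)) xy 476.0 -90.4 size 13.3 7.1 ang 23.7
white (np.int64(453), np.int64(195)) xy 557.3 -177.0 size 293.5 193.2 ang -6.4
white (np.int64(133), np.int64(156)) xy 478.1 -410.3 size 253.4 141.2 ang -27.1
white (np.int64(6), np.int64(12)) xy 382.7 -489.4 size 24.7 9.4 ang -41.0
green (np.int64(534), np.int64(240)) xy 595.9 -107.3 size 62.1 15.1 ang -81.3
blue (np.int64(588), np.int64(28)) xy 443.2 -85.7 size 12.8 12.6 ang 4.0
blue (np.int64(547), np.int64(28)) xy 439.2 -112.8 size 40.7 13.4 ang 17.4
blue (np.int64(59), np.int64(36)) xy 409.4 -441.8 size 66.0 27.1 ang -53.4
shift [-151.9   14.   367.6] yaw -0.343 long-axis now -6.3 q6 -0.47 t 10.5
```

View pics/w4.png

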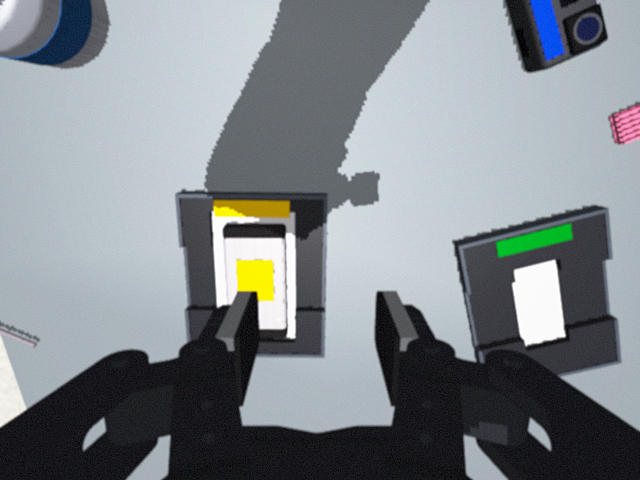

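The SSD is seated, at px (256,279) inside the pale cut-out. Next is the M.2.

```bash
python3 -m crank '[{"translation":[-152,40,368],"yaw":-0.343},{"translation":[-152,40,368],"yaw":-0.343},{"translation":[-152,40,368],"yaw":-0.343},{"translation":[-152,40,368],"yaw":-0.343},{"translation":[-152,40,368],"yaw":-0.343},{"translation":[-152,40,368],"yaw":-0.343},{"translation":[-152,40,368],"yaw":-0.343},{"translation":[-152,40,368],"yaw":-0.343},{"translation":[-152,40,368],"yaw":-0.343},{"translation":[-152,40,368],"yaw":-0.343},{"translation":[-152,40,368],"yaw":-0.343},{"translation":[-152,40,368],"yaw":-0.343}]'
python3 - <<'E'
from h import *
i=snap('wrist'); show(i,'w5.png',(160,20,480,300))
for c,z in (('red',.011),('yellow',.004),('white',.006)):
    for b in blobs(i,c,z): print(*b)
go(456,103,24,13.3)
E
```

```text
time: 11.7
ee_pos: [0.4403, 0.0988, 0.1734]
tcp_rot: [0.703, 0.08, -0.081, -0.702]
wrist_force: [-0.2, -0.5, 0.1]
gripper_width: 0.043
red (np.int64(146), np.int64(275)) xy 504.8 -12.6 size 28.1 21.4 ang -72.6
red (np.int64(317), np.int64(246)) xy 456.5 103.2 size 30.6 22.1 ang 12.5
red (np.int64(49), np.int64(113)) xy 407.0 -88.3 size 9.3 7.8 ang 3.6
red (np.int64(332), np.int64(62)) xy 336.0 85.8 size 28.2 21.2 ang -48.9
yellow (np.int64(317), np.int64(298)) xy 497.9 112.8 size 18.9 3.3 ang -76.9
yellow (np.int64(209), np.int64(266)) xy 491.3 29.8 size 16.6 2.9 ang 17.0
yellow (np.int64(273), np.int64(99)) xy 365.3 52.8 size 16.7 2.3 ang 44.2
white (np.int64(539), np.int64(434)) xy 573.7 320.5 size 34.5 9.4 ang 57.7
white (np.int64(15), np.int64(399)) xy 643.0 -100.6 size 46.6 31.7 ang 1.7
white (np.int64(186), np.int64(213)) xy 454.3 7.5 size 15.1 5.0 ang 57.9
white (np.int64(129), np.int64(95)) xy 383.2 -41.3 size 9.2 6.2 ang -83.5
white (np.int64(171), np.int64(136)) xy 407.9 -7.8 size 91.1 64.2 ang 2.3
white (np.int64(176), np.int64(82)) xy 369.9 -11.3 size 18.1 7.1 ang -50.5
white (np.int64(622), np.int64(3)) xy 261.5 252.6 size 25.5 5.6 ang -77.0
shift [ 16.2 149.7   0.5] yaw -0.004 long-axis now 13.1 q6 -0.16 t 11.75
```

View pics/w5.png

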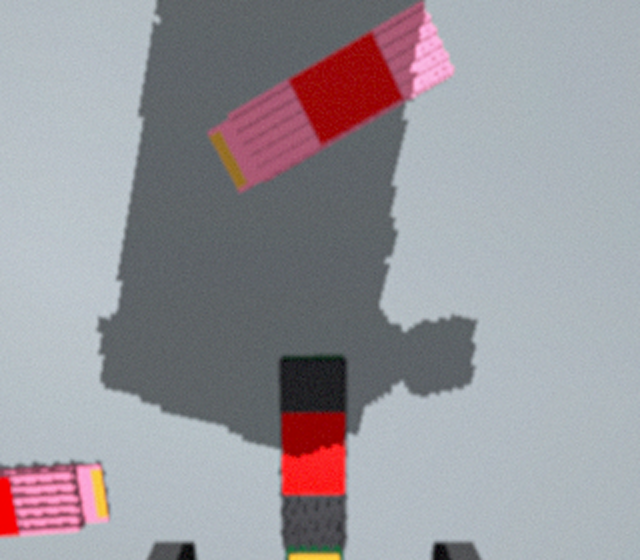

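The crop shows the black M.2 under the gripper, centred at about wrist px (318,252). The pink ones are clear of the fingers.

```bash
python3 -m crank '[{"translation":[20,40,0],"yaw":0},{"translation":[20,80,0],"yaw":0},{"translation":[20,110,0],"yaw":0},{"translation":[20,130,0],"yaw":0},{"translation":[20,142,0],"yaw":0},{"translation":[20,148,0],"yaw":0},{"translation":[20,150,0],"yaw":0},{"translation":[20,150,0],"yaw":0}]'
python3 -m crank '[{"translation":[0,0,0],"yaw":0},{"translation":[0,0,0],"yaw":0},{"translation":[0,0,0],"yaw":0},{"translation":[0,0,0],"yaw":0},{"translation":[0,0,0],"yaw":0},{"translation":[0,0,0],"yaw":0}]' -1 30
python3 -m crank '[{"translation":[0,-20,0],"yaw":0},{"translation":[0,-60,0],"yaw":0},{"translation":[0,-100,0],"yaw":0},{"translation":[0,-130,0],"yaw":0},{"translation":[0,-150,0],"yaw":0}]'
python3 -c "
from h import *
go(680,142,180,2.5)"
```

```text
time: 12.55
ee_pos: [0.4603, 0.1047, 0.025]
tcp_rot: [0.702, 0.082, -0.081, -0.702]
wrist_force: [-0.3, 0.5, -0.4]
gripper_width: 0.0425
time: 13.15
ee_pos: [0.4607, 0.1051, 0.0255]
tcp_rot: [0.702, 0.083, -0.081, -0.702]
wrist_force: [0.0, -0.6, 5.4]
gripper_width: 0.0228
time: 13.65
ee_pos: [0.46, 0.1051, 0.1766]
tcp_rot: [-0.702, -0.083, 0.081, 0.702]
wrist_force: [-0.8, -0.1, -0.3]
gripper_width: 0.0225
shift [222.6  -2.7 -14.5] yaw 0.188 long-axis now 13.3 q6 -0.15 t 13.65
```

```bash
python3 -m crank '[{"translation":[223,-20,-15],"yaw":0.188},{"translation":[223,-20,-15],"yaw":0.188},{"translation":[223,-20,-15],"yaw":0.188},{"translation":[223,-20,-15],"yaw":0.188},{"translation":[223,-20,-15],"yaw":0.188},{"translation":[223,-20,-15],"yaw":0.188},{"translation":[223,-20,-15],"yaw":0.188},{"translation":[223,-20,-15],"yaw":0.188}]'
python3 - <<'E'
from h import *
i=snap('wrist'); show(i,'w6.png')
for c,z in (('red',.0145),('white',.006)):
    for b in blobs(i,c,z,60): print(*b)
go(687,141,40,2)
E
```

```text
time: 14.45
ee_pos: [0.6788, 0.1414, 0.1939]
tcp_rot: [0.707, 0.015, -0.016, -0.707]
wrist_force: [-0.6, -0.6, -0.1]
gripper_width: 0.0227
red (np.int64(317), np.int64(308)) xy 749.7 145.1 size 66.6 50.9 ang 2.5
red (np.int64(320), np.int64(145)) xy 625.1 143.7 size 59.6 13.8 ang -87.6
white (np.int64(173), np.int64(467)) xy 917.3 21.4 size 40.9 5.6 ang -41.9
white (np.int64(460), np.int64(466)) xy 905.8 282.0 size 41.7 5.7 ang 46.6
white (np.int64(500), np.int64(427)) xy 860.9 312.0 size 41.6 10.6 ang 51.0
white (np.int64(134), np.int64(427)) xy 875.2 -11.6 size 41.8 11.0 ang -45.5
white (np.int64(317), np.int64(402)) xy 839.0 148.8 size 81.8 65.0 ang -87.5
white (np.int64(345), np.int64(169)) xy 642.9 160.5 size 13.4 9.6 ang 3.7
white (np.int64(9), np.int64(178)) xy 659.3 -84.1 size 70.6 20.0 ang -8.9
white (np.int64(592), np.int64(104)) xy 590.7 334.2 size 80.3 63.7 ang 1.9
white (np.int64(486), np.int64(200)) xy 698.9 292.8 size 419.6 199.8 ang 20.7
white (np.int64(108), np.int64(199)) xy 717.9 -5.6 size 380.8 193.4 ang -8.9
shift [  8.3 154.5  -0.8] yaw 0.008 long-axis now 2.5 q6 0.07 t 14.5
```

View pics/w6.png

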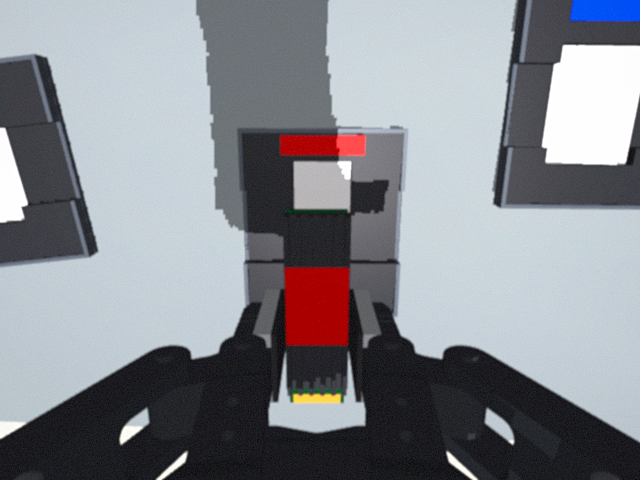

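```bash
python3 - <<'E'
from h import *
i=snap('wrist')
for a,b,z,l in (((239,129),(406,129),.015,72),((294,162),(351,162),.014,49)):
    w=world(i,[a,b],z)[:,:2]*1000; d=w[1]-w[0]; th=np.arctan2(d[1],d[0])-np.pi/2
    print(w.round(1),np.linalg.norm(d),np.degrees(th),w.mean(0)+l*np.array([np.cos(th),np.sin(th)]))
go(687,146,44,2.5)
E
```

```text
[[616.7  85. ]
 [611.7 201.9]] 117.07610277836508 2.4463126254490404 [686.17678257 146.5092192 ]
[[638.  124.1]
 [636.3 165. ]] 40.92317641268877 2.4477762259143896 [686.09491251 146.61061261]
shift [  8.3 150.9   4.2] yaw -0.0 long-axis now 2.5 q6 0.07 t 14.55
```

```bash
python3 -m crank '[{"translation":[8,30,5],"yaw":0},{"translation":[8,80,5],"yaw":0},{"translation":[8,120,5],"yaw":0},{"translation":[8,140,5],"yaw":0},{"translation":[8,150,5],"yaw":0},{"translation":[8,150,5],"yaw":0},{"translation":[8,150,5],"yaw":0}]'
python3 -c "
from h import *
go(686.5,146.5,32,2.5)"
```

```text
time: 15.25
ee_pos: [0.6885, 0.1469, 0.0463]
tcp_rot: [-0.707, -0.016, 0.014, 0.707]
wrist_force: [-0.1, 0.2, 0.5]
gripper_width: 0.0228
shift [-2.1 14.3 -0.3] yaw -0.0 long-axis now 2.5 q6 0.07 t 15.25
```

```bash
python3 -m crank '[{"translation":[-1,4,0],"yaw":0},{"translation":[-2,8,0],"yaw":0},{"translation":[-2,11,0],"yaw":0},{"translation":[-2,12.5,0],"yaw":0},{"translation":[-2,13.5,0],"yaw":0},{"translation":[-2,14.3,0],"yaw":0},{"translation":[-2,14.3,0],"yaw":0}]'
```

```text
time: 15.95
ee_pos: [0.6855, 0.1467, 0.0316]
tcp_rot: [0.707, 0.015, -0.015, -0.707]
wrist_force: [-3.1, -0.9, 7.0]
gripper_width: 0.0227
```

```bash
python3 -m crank '[{"translation":[0,0,0],"yaw":0},{"translation":[0,0,0],"yaw":0},{"translation":[0,0,0],"yaw":0},{"translation":[0,0,0],"yaw":0}]' 0.0
python3 -m crank '[{"translation":[0,-20,0],"yaw":0},{"translation":[0,-60,0],"yaw":0},{"translation":[0,-110,0],"yaw":0},{"translation":[-30,-150,-60],"yaw":0},{"translation":[-50,-160,-100],"yaw":0},{"translation":[-50,-160,-100],"yaw":0},{"translation":[-50,-160,-100],"yaw":0}]'
python3 - <<'E'
from h import *
i=snap('wrist'); show(i,'w7.png',(300,120,620,400))
for c,z in (('red',.017),('white',.006)):
    for b in blobs(i,c,z,60): print(*b)
go(360,-230,170,-8)
E
```

```text
time: 16.35
ee_pos: [0.6854, 0.1467, 0.0292]
tcp_rot: [0.707, 0.015, -0.015, -0.707]
wrist_force: [-0.7, -0.3, -0.2]
gripper_width: 0.0427
time: 17.05
ee_pos: [0.6402, 0.0416, 0.1925]
tcp_rot: [0.707, 0.015, -0.013, -0.707]
wrist_force: [0.5, 0.5, 0.7]
gripper_width: 0.0425
red (np.int64(450), np.int64(277)) xy 681.3 146.3 size 31.7 22.5 ang 2.4
red (np.int64(455), np.int64(203)) xy 624.5 142.7 size 60.1 13.2 ang -87.8
red (np.int64(243), np.int64(15)) xy 505.7 -11.4 size 27.8 21.2 ang -73.1
white (np.int64(480), np.int64(463)) xy 864.9 195.4 size 62.8 26.0 ang 41.1
white (np.int64(153), np.int64(463)) xy 876.4 -93.9 size 62.4 26.0 ang -36.6
white (np.int64(539), np.int64(434)) xy 829.9 246.7 size 34.3 8.2 ang 46.8
white (np.int64(94), np.int64(433)) xy 844.9 -147.8 size 32.7 8.1 ang -45.0
white (np.int64(448), np.int64(272)) xy 685.9 146.1 size 95.8 42.9 ang 2.3
white (np.int64(129), np.int64(224)) xy 654.1 -100.0 size 77.8 38.8 ang 8.9
white (np.int64(521), np.int64(172)) xy 660.2 182.8 size 382.9 214.2 ang 14.0
white (np.int64(163), np.int64(229)) xy 666.3 -59.8 size 344.4 338.3 ang -89.0
shift [-291.2   20.3 -261.7] yaw 0.18 long-axis now 2.3 q6 -0.08 t 17.1
```

View pics/w7.png

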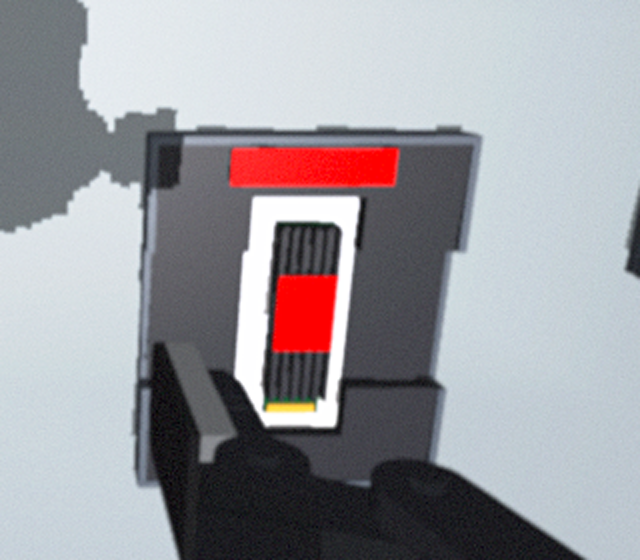

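The M.2 is seated in the red tray's cut-out, with clear white floor all round. Next is the stick.

```bash
python3 -m crank '[{"translation":[-305,20,-260],"yaw":0.18},{"translation":[-305,20,-260],"yaw":0.18},{"translation":[-305,20,-260],"yaw":0.18},{"translation":[-305,20,-260],"yaw":0.18},{"translation":[-305,20,-260],"yaw":0.18},{"translation":[-305,20,-260],"yaw":0.18},{"translation":[-305,20,-260],"yaw":0.18},{"translation":[-305,20,-260],"yaw":0.18},{"translation":[-305,20,-260],"yaw":0.18},{"translation":[-305,20,-260],"yaw":0.18},{"translation":[-305,20,-260],"yaw":0.18}]'
python3 - <<'E'
from h import *
i=snap('wrist'); show(i,'w8.png',(160,120,480,400))
for c,z in (('green',.01),):
    for b in blobs(i,c,z): print(*b)
go(363,-231,23,-8)
E
```

```text
time: 18.2
ee_pos: [0.3474, -0.2274, 0.1693]
tcp_rot: [-0.705, 0.048, -0.048, 0.706]
wrist_force: [-0.4, -0.2, 0.5]
gripper_width: 0.0426
green (np.int64(311), np.int64(244)) xy 360.9 -232.3 size 27.6 17.3 ang -15.3
shift [ 15.8 146.4  -1.8] yaw 0.006 long-axis now -7.7 q6 -0.61 t 18.25
```

View pics/w8.png

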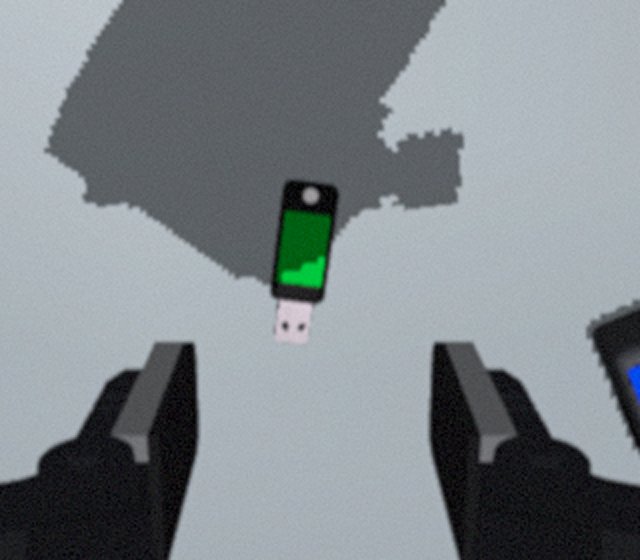

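```bash
python3 - <<'E'
from h import *
i=snap('wrist')
w=world(i,[(316,211),(309,270),(305.5,291)],.008)[:,:2]*1000; print(w.round(1)); c=(w[0]+w[2])/2; print(c, np.degrees(np.arctan2(*(w[2]-w[0])[::-1])))
t=np.radians(-15.3); g=c-2*np.array([np.cos(t),np.sin(t)]); print(g)
go(g[0],g[1],23,-15.3)
E
```

```text
[[ 338.2 -225.6]
 [ 380.5 -236.5]
 [ 396.3 -241.3]]
[ 367.22085655 -233.46513201] -15.084227780789616
[ 365.29174171 -232.93738591]
shift [ 18.3 146.5  -3.5] yaw 0.133 long-axis now -7.7 q6 -0.61 t 18.3
```

```bash
python3 -m crank '[{"translation":[18,40,-3.5],"yaw":0.133},{"translation":[18,80,-3.5],"yaw":0.133},{"translation":[18,110,-3.5],"yaw":0.133},{"translation":[18,130,-3.5],"yaw":0.133},{"translation":[18,140,-3.5],"yaw":0.133},{"translation":[18,144,-3.5],"yaw":0.133},{"translation":[18,146,-3.5],"yaw":0.133},{"translation":[18,146,-3.5],"yaw":0.133}]'
python3 -m crank '[{"translation":[0,0,0],"yaw":0},{"translation":[0,0,0],"yaw":0},{"translation":[0,0,0],"yaw":0},{"translation":[0,0,0],"yaw":0},{"translation":[0,0,0],"yaw":0},{"translation":[0,0,0],"yaw":0}]' -1 30
python3 -m crank '[{"translation":[0,-20,0],"yaw":0},{"translation":[0,-60,0],"yaw":0},{"translation":[0,-100,0],"yaw":0},{"translation":[0,-130,0],"yaw":0},{"translation":[0,-150,0],"yaw":0}]'
python3 -c "
from h import *
go(654.3-2,-100.3,180,8.9)"
```

```text
time: 19.1
ee_pos: [0.3648, -0.2347, 0.0248]
tcp_rot: [0.701, -0.094, 0.095, -0.7]
wrist_force: [0.8, 0.2, 0.4]
gripper_width: 0.0423
time: 19.7
ee_pos: [0.3647, -0.2351, 0.025]
tcp_rot: [0.701, -0.094, 0.096, -0.7]
wrist_force: [0.1, -0.7, 6.0]
gripper_width: 0.019
time: 20.2
ee_pos: [0.3643, -0.2348, 0.1762]
tcp_rot: [0.701, -0.094, 0.096, -0.7]
wrist_force: [-0.2, -0.3, -0.9]
gripper_width: 0.0187
shift [241.7  -3.4 206.4] yaw -0.425 long-axis now -15.5 q6 -0.46 t 20.2
```

```bash
python3 -m crank '[{"translation":[242,0,206],"yaw":-0.425},{"translation":[242,0,206],"yaw":-0.425},{"translation":[242,0,206],"yaw":-0.425},{"translation":[242,0,206],"yaw":-0.425},{"translation":[242,0,206],"yaw":-0.425},{"translation":[242,0,206],"yaw":-0.425},{"translation":[242,0,206],"yaw":-0.425},{"translation":[242,0,206],"yaw":-0.425},{"translation":[242,0,206],"yaw":-0.425},{"translation":[242,0,206],"yaw":-0.425},{"translation":[242,0,206],"yaw":-0.425}]'
python3 - <<'E'
from h import *
i=snap('wrist'); show(i,'w9.png')
for c,z in (('green',.0145),):
    for b in blobs(i,c,z,60): print(*b)
go(652.3,-100.3,43,8.9)
E
```

```text
time: 21.3
ee_pos: [0.651, -0.1011, 0.1742]
tcp_rot: [0.705, 0.054, -0.054, -0.705]
wrist_force: [-0.3, 0.4, -0.1]
gripper_width: 0.0186
green (np.int64(317), np.int64(306)) xy 712.3 -91.0 size 54.3 34.4 ang 8.8
green (np.int64(316), np.int64(140)) xy 594.2 -109.4 size 60.8 14.1 ang -81.2
shift [  1.3 131.3   0.6] yaw -0.002 long-axis now 8.8 q6 -0.41 t 21.35
```

View pics/w9.png

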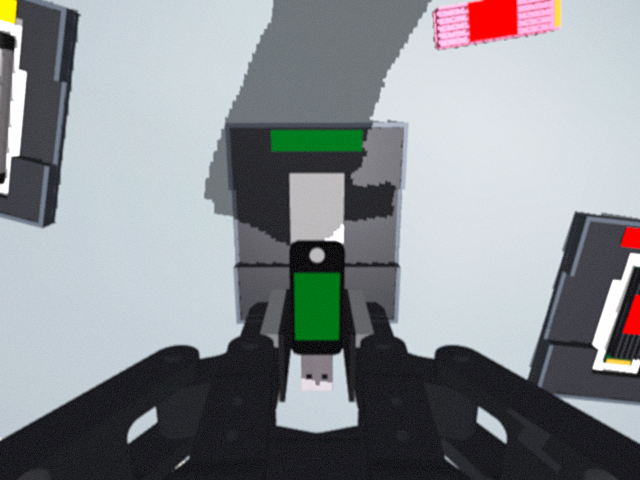

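```bash
python3 -m crank '[{"translation":[0,30,0],"yaw":0},{"translation":[0,80,0],"yaw":0},{"translation":[0,110,0],"yaw":0},{"translation":[0,125,0],"yaw":0},{"translation":[0,130,0],"yaw":0},{"translation":[0,130,0],"yaw":0},{"translation":[0,130,0],"yaw":0}]'
python3 -c "
from h import *
go(653,-100,31.5,8.9)"
```

```text
time: 22.05
ee_pos: [0.6537, -0.1008, 0.0465]
tcp_rot: [0.705, 0.056, -0.053, -0.704]
wrist_force: [1.0, 0.2, -0.3]
gripper_width: 0.0188
shift [-0.6 15.   0.9] yaw -0.0 long-axis now 8.9 q6 -0.41 t 22.05
```

```bash
python3 -m crank '[{"translation":[0,4,1],"yaw":0},{"translation":[-1,8,1],"yaw":0},{"translation":[-1,11,1],"yaw":0},{"translation":[-1,13,1],"yaw":0},{"translation":[-1,14.2,1],"yaw":0},{"translation":[-1,15.2,1],"yaw":0},{"translation":[-1,15.2,1],"yaw":0}]'
```

```text
time: 22.75
ee_pos: [0.6507, -0.0993, 0.0311]
tcp_rot: [0.705, 0.055, -0.055, -0.705]
wrist_force: [-4.5, 0.4, 9.9]
gripper_width: 0.0189
```

```bash
python3 -m crank '[{"translation":[0,0,0],"yaw":0},{"translation":[0,0,0],"yaw":0},{"translation":[0,0,0],"yaw":0},{"translation":[0,0,0],"yaw":0}]' 0.0
python3 -m crank '[{"translation":[0,-20,0],"yaw":0},{"translation":[0,-60,0],"yaw":0},{"translation":[0,-110,0],"yaw":0},{"translation":[-50,-150,0],"yaw":0},{"translation":[-100,-160,0],"yaw":-0.05},{"translation":[-150,-160,0],"yaw":-0.15},{"translation":[-200,-160,-20],"yaw":-0.15},{"translation":[-230,-160,-35],"yaw":-0.15},{"translation":[-230,-160,-35],"yaw":-0.15},{"translation":[-230,-160,-35],"yaw":-0.15}]' 0.5
python3 - <<'E'
from h import *
i=snap('wrist'); show(i,'w10.png')
for c,z in (('green',.016),('blue',.03),('white',.006)):
    for b in blobs(i,c,z,60): print(*b)
go(437,-100,24,17.4)
E
```

```text
time: 23.15
ee_pos: [0.6505, -0.0993, 0.0279]
tcp_rot: [-0.705, -0.055, 0.055, 0.705]
wrist_force: [-0.5, -0.6, -0.1]
gripper_width: 0.0425
time: 24.15
ee_pos: [0.4285, -0.17, 0.1886]
tcp_rot: [0.699, 0.107, -0.106, -0.699]
wrist_force: [0.3, 0.8, 1.0]
gripper_width: 0.0639
green (np.int64(324), np.int64(423)) xy 593.5 -110.0 size 60.7 15.6 ang -80.9
blue (np.int64(388), np.int64(254)) xy 434.5 -114.4 size 51.2 13.4 ang 17.2
white (np.int64(100), np.int64(339)) xy 577.9 -307.6 size 46.6 8.1 ang -2.8
white (np.int64(37), np.int64(344)) xy 607.7 -347.0 size 105.1 55.6 ang -6.9
white (np.int64(184), np.int64(145)) xy 418.6 -268.9 size 139.1 103.0 ang 25.0
white (np.int64(599), np.int64(27)) xy 244.1 -29.2 size 74.6 35.5 ang -90.0
shift [ 27.9 164.7  64.2] yaw 0.001 long-axis now 17.4 q6 -0.83 t 24.2
```

View pics/w10.png

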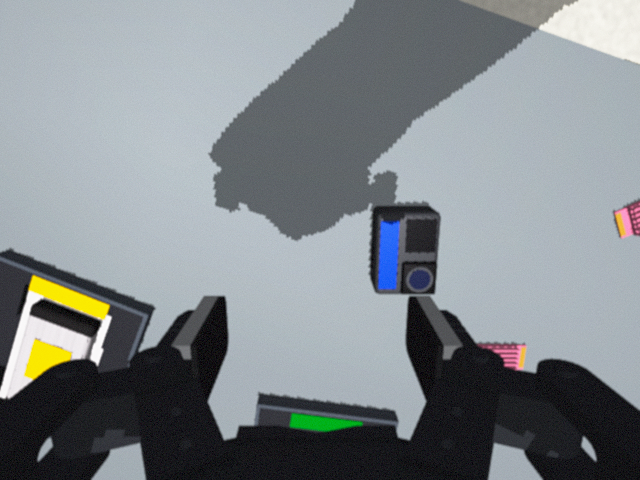

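```bash
python3 - <<'E'
from h import *
i=snap('wrist')
w=world(i,[(378,209),(439,209),(437,293),(379,293)],.03)[:,:2]*1000; print(w.round(1)); c=w.mean(0); print(c,np.linalg.norm(w[0]-w[1]),np.linalg.norm(w[2]-w[1]))
u=np.array([np.cos(.302),np.sin(.302)]); v=np.array([-u[1],u[0]])
print('label->centre across', (c-[434.5,-114.4])@v, 'along',(c-[434.5,-114.4])@u)
go(c[0],c[1],60,17.3)
E
```

```text
[[ 406.  -132. ]
 [ 393.5  -92.1]
 [ 451.7  -70.3]
 [ 464.3 -110.5]]
[ 428.89825966 -101.2122463 ] 41.878469225598586 62.16629608280484
label->centre across 14.257049872578692 along -1.4257880185227103
shift [ 19.5 128.6  65.3] yaw 0.004 long-axis now 17.5 q6 -0.83 t 24.25
```

```bash
python3 -m crank '[{"translation":[19,0,50],"yaw":0},{"translation":[20,20,64.5],"yaw":0},{"translation":[20,60,64.5],"yaw":0},{"translation":[20,95,64.5],"yaw":0},{"translation":[20,120,64.5],"yaw":0},{"translation":[20,140,64.5],"yaw":0},{"translation":[20,152,64.5],"yaw":0},{"translation":[20,160,64.5],"yaw":0},{"translation":[20,164,64.5],"yaw":0},{"translation":[20,164,64.5],"yaw":0}]'
python3 -m crank '[{"translation":[0,0,0],"yaw":0},{"translation":[0,0,0],"yaw":0},{"translation":[0,0,0],"yaw":0},{"translation":[0,0,0],"yaw":0},{"translation":[0,0,0],"yaw":0},{"translation":[0,0,0],"yaw":0}]' -1 35
python3 -m crank '[{"translation":[0,-20,0],"yaw":0},{"translation":[0,-60,0],"yaw":0},{"translation":[0,-100,0],"yaw":0},{"translation":[0,-130,0],"yaw":0},{"translation":[0,-160,0],"yaw":0}]'
python3 -c "
from h import *
go(591,334,190,1.9)"
```

```text
time: 25.25
ee_pos: [0.4292, -0.1019, 0.0247]
tcp_rot: [0.699, 0.108, -0.108, -0.699]
wrist_force: [0.1, 0.0, -0.4]
gripper_width: 0.0641
time: 25.85
ee_pos: [0.4298, -0.1025, 0.0258]
tcp_rot: [0.699, 0.108, -0.107, -0.698]
wrist_force: [0.3, -0.4, 5.6]
gripper_width: 0.0442
time: 26.35
ee_pos: [0.4281, -0.1018, 0.1852]
tcp_rot: [-0.699, -0.107, 0.108, 0.699]
wrist_force: [0.7, 0.1, -1.4]
gripper_width: 0.044
shift [286.3  -4.8 366.7] yaw 0.272 long-axis now 17.5 q6 -0.69 t 26.35
```

```bash
python3 -m crank '[{"translation":[286,-10,367],"yaw":0.272},{"translation":[286,-10,367],"yaw":0.272},{"translation":[286,-10,367],"yaw":0.272},{"translation":[286,-10,367],"yaw":0.272},{"translation":[286,-10,367],"yaw":0.272},{"translation":[286,-10,367],"yaw":0.272},{"translation":[286,-10,367],"yaw":0.272},{"translation":[286,-10,367],"yaw":0.272},{"translation":[286,-10,367],"yaw":0.272},{"translation":[286,-10,367],"yaw":0.272},{"translation":[286,-10,367],"yaw":0.272},{"translation":[286,-10,367],"yaw":0.272},{"translation":[286,-10,367],"yaw":0.272},{"translation":[286,-10,367],"yaw":0.272}]'
python3 - <<'E'
from h import *
i=snap('wrist'); show(i,'w11.png')
for c,z in (('blue',.0145),):
    for b in blobs(i,c,z,60): print(*b)
go(591,334,43,1.9)
E
```

```text
time: 27.75
ee_pos: [0.591, 0.3326, 0.1948]
tcp_rot: [0.707, 0.011, -0.011, -0.707]
wrist_force: [-0.1, 0.1, -0.8]
gripper_width: 0.0444
blue (np.int64(274), np.int64(343)) xy 699.5 302.1 size 128.6 33.0 ang 1.8
blue (np.int64(317), np.int64(134)) xy 530.5 331.9 size 60.1 14.4 ang -88.2
shift [-1.00e-01  1.52e+02  1.40e+00] yaw -0.002 long-axis now 1.8 q6 0.38 t 27.8
```

View pics/w11.png

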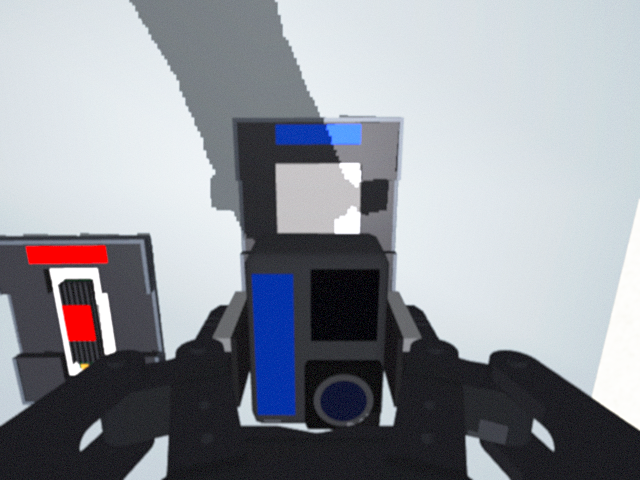

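```bash
python3 -m crank '[{"translation":[1,30,1],"yaw":0},{"translation":[1,80,1],"yaw":0},{"translation":[1,120,1],"yaw":0},{"translation":[1,140,1],"yaw":0},{"translation":[1,149,1],"yaw":0},{"translation":[1,149,1],"yaw":0},{"translation":[1,149,1],"yaw":0}]'
python3 -c "
from h import *
go(592,333.8,32,1.9)"
```

```text
time: 28.5
ee_pos: [0.5934, 0.3352, 0.0477]
tcp_rot: [-0.707, -0.013, 0.01, 0.707]
wrist_force: [-0.3, 0.1, -0.1]
gripper_width: 0.0444
shift [-1.5 15.7 -1.3] yaw -0.0 long-axis now 1.9 q6 0.38 t 28.5
```

```bash
python3 -m crank '[{"translation":[-1,4,-1],"yaw":0},{"translation":[-1,8,-1],"yaw":0},{"translation":[-1,11,-1],"yaw":0},{"translation":[-1,13,-1],"yaw":0},{"translation":[-1,14.5,-1],"yaw":0},{"translation":[-1,15.7,-1],"yaw":0},{"translation":[-1,15.7,-1],"yaw":0}]'
```

```text
time: 29.2
ee_pos: [0.5912, 0.3341, 0.0319]
tcp_rot: [0.707, 0.012, -0.012, -0.707]
wrist_force: [-3.4, -0.9, 6.2]
gripper_width: 0.0442
```

```bash
python3 -m crank '[{"translation":[0,0,0],"yaw":0},{"translation":[0,0,0],"yaw":0},{"translation":[0,0,0],"yaw":0},{"translation":[0,0,0],"yaw":0}]' 0.5
python3 -m crank '[{"translation":[0,-15,0],"yaw":0},{"translation":[0,-50,0],"yaw":0},{"translation":[0,-100,0],"yaw":0},{"translation":[0,-150,-40],"yaw":0},{"translation":[0,-200,-90],"yaw":0},{"translation":[0,-230,-140],"yaw":0},{"translation":[0,-230,-190],"yaw":0},{"translation":[0,-230,-240],"yaw":0},{"translation":[0,-230,-240],"yaw":0},{"translation":[0,-230,-240],"yaw":0},{"translation":[0,-230,-240],"yaw":0}]'
python3 - <<'E'
from h import *
i=snap('wrist'); show(i,'w12.png'); print(robot.read_state()['ee_pos'])
for c,z in (('blue',.036),('white',.006),('green',.016),('red',.017)):
    for b in blobs(i,c,z,60): print(*b)
for n in('scene','side'):
    s=snap(n); show(s,n+'_end.png')
    for q in('camcorder_center','dispenser_center'): print(n,q,[(d['bbox'][0]*640,d['bbox'][1]*480) for d in robot.boxes_of(q,n)[:1]])
E
```

```text
time: 29.6
ee_pos: [0.5911, 0.334, 0.0295]
tcp_rot: [0.707, 0.012, -0.012, -0.707]
wrist_force: [-0.2, -1.0, -0.5]
gripper_width: 0.0641
time: 30.7
ee_pos: [0.5994, 0.0934, 0.2612]
tcp_rot: [-0.707, -0.012, 0.01, 0.707]
wrist_force: [-0.3, 0.4, -0.1]
gripper_width: 0.0642
[0.59919362 0.09445682 0.26062212]
blue (np.int64(610), np.int64(226)) xy 609.7 346.9 size 12.2 12.0 ang 66.7
blue (np.int64(585), np.int64(206)) xy 592.7 321.1 size 49.9 13.9 ang 1.8
blue (np.int64(596), np.int64(130)) xy 530.4 318.1 size 57.8 13.3 ang -88.3
white (np.int64(512), np.int64(468)) xy 890.8 324.8 size 59.3 35.2 ang -88.3
white (np.int64(122), np.int64(466)) xy 898.2 -118.5 size 59.0 47.1 ang -88.3
white (np.int64(44), np.int64(450)) xy 884.8 -196.3 size 27.9 7.7 ang -43.3
white (np.int64(367), np.int64(288)) xy 686.4 146.2 size 95.1 42.8 ang 1.7
white (np.int64(109), np.int64(249)) xy 654.3 -99.9 size 77.1 38.3 ang 9.0
white (np.int64(567), np.int64(186)) xy 590.4 333.9 size 77.6 63.1 ang 1.7
white (np.int64(457), np.int64(135)) xy 565.3 191.0 size 262.1 227.3 ang -11.6
white (np.int64(142), np.int64(152)) xy 599.7 -46.6 size 334.6 226.0 ang 23.3
green (np.int64(105), np.int64(246)) xy 646.2 -98.5 size 28.7 16.8 ang 8.6
green (np.int64(88), np.int64(189)) xy 594.0 -108.6 size 61.3 14.9 ang -81.2
red (np.int64(369), np.int64(289)) xy 680.7 146.1 size 31.4 21.0 ang 4.1
red (np.int64(372), np.int64(231)) xy 624.4 143.4 size 59.9 13.1 ang -88.3
red (np.int64(195), np.int64(85)) xy 504.8 -11.0 size 27.3 20.9 ang -71.4
scene camcorder_center [(432.064, 176.112)]
scene dispenser_center [(118.72, 307.10400000000004)]
side camcorder_center [(338.88, 415.92)]
side dispenser_center [(362.944, 155.376)]
```

View pics/w12.png

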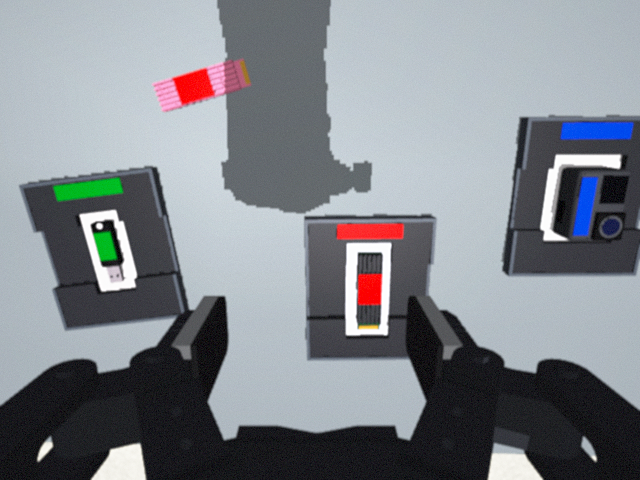

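View pics/side_end.png

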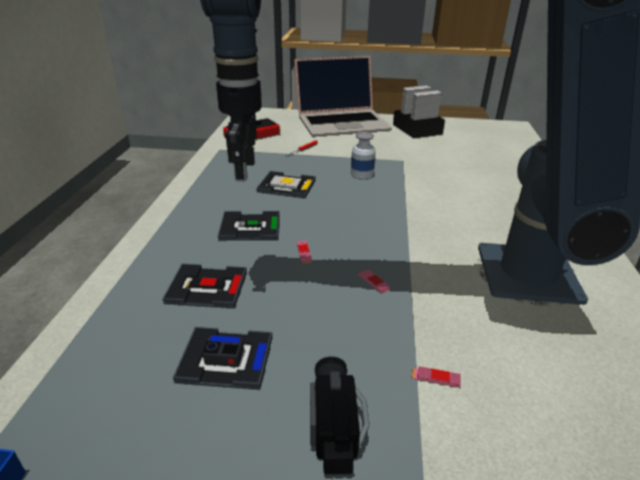

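All four are seated in their trays, and the camcorder and dispenser haven't moved. I'm handing in.

```bash
python3 -c "
from bench import robot
print(robot.close_job(), robot.read_state()['time'])"
```

```text
the job is handed in; nothing more can be done
the job is handed in; nothing more can be done
```

The SSD, M.2 module, USB stick and action camera went back in that order, each into the tray with its own label colour. I lowered each one until it touched the floor of the cut-out (5–10 N at the wrist), then opened the fingers and lifted away. This took about 31 s of the 104 s.

**Placement:** in the last pictures all four lie flat in their cut-outs, label side up and lengthwise. Their angles match the trays to within about 2°. In the last numbers, the camera sits about 1–2 mm off the middle of its cut-out.

**Surroundings:** the camcorder and dispenser boxes moved by no more than about 2 pixels in the fixed views, which is within detection noise. The three pink look-alikes were not touched.

**Disagreements:** the networks could not tell the pink modules from the M.2 and sometimes mistook a small item for a tray, so I chose by the pictures and label colours. No check failed.

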